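Pair the orange repeater with the router

ROBOT

A 6-joint arm with a two-finger parallel gripper is mounted at the origin on the work surface. World frame = base frame: x ahead of the robot, y to its left, z up, the work surface at z = 0. Lengths are in m, angles in degrees, forces in N, time in s.
With the tool pointing down it reaches from about 0.375 to 0.9 m from the base axis. Payload 3.1 kg.
Tool frame: the origin (TCP) lies between the finger pads, 19 mm behind the fingertips; this is the grasp point; z points along the fingers, y is the line along which they close (so a half turn about z gives the same grasp; the last joint's range is limited). The gripper opens to 87 mm and grips with 3 to 60 N. Pads are 19 mm wide; open, the fingers measure 117 mm over their backs; the gripper's body (75 mm by 190 mm) begins 51 mm behind the grasp point.
Start: joints at [57.439, 30.224, 82.088, -0, 67.689, -10.227], TCP at [0.237, 0.578, 0.241] pointing down, gripper open.
Joint ranges: [-176.69, 176.69], [-43.24, 126.21], [12.49, 139.97], [-82, 262], [0, 151.66], [-163.58, 163.58]. Speed limits (degrees/s): [159.86, 159.86, 180, 180, 180, 180].

INTERFACE

Orientations are given as a 3x3 rotation matrix whose columns are the frame's x, y, z axes.
In Python, from rig import readout, cams, bot gives the robot as it stands.
- The arm moves only by the shell command python3 -m inch 'ROWS'. ROWS is JSON, a list of rows, each a list of 5 numbers: the shift along the world's x, y, z in cm, then the turn about the world's z in degrees, then the finger opening in cm, from 0 to 8.7. In form: [[dx, dy, dz, twist, fingers], ...]. A call has 1 to 10 rows; each row is the pose to reach, as a shift and turn from the pose commanded when the call began; what a row does not reach only later rows make up. A row lasts 1/12 s, in which the tool goes at most 41.7 mm and 7.16 degrees, less where a joint would pass 70% of its speed; a pose out of reach is approached as far as the arm can. A call with a gripper value outside its range is refused whole. The fingers move at their own pace and stop on an object; the grip force is fixed at half the most. Time passes only in rows, so rows that repeat a pose let the fingers close. It gives the time, the measured TCP pose, the force, the opening and the grip force at its end, in the units of the state.
- readout.read_state(): the state, without advancing time (a new reading comes with each control period).
- cams.capture(name): name is "scene" or "top" or "wrist"; returns a dict with "image" (480x640x3 uint8, blue, green, red), "intrinsics" (3x3 intrinsics, pixels), "xyz" and "rotation" of the camera in the world; the wrist camera has in their place "tool_from_camera" (4x4, takes a point from camera to tool coordinates, whose origin is the TCP and whose axes are the flange's). Camera axes: x right, y down, z forward; pixel columns grow to the right and rows downward; lengths in m; the calibration is good to about 2 mm. A picture is of the moment at which its call begins: read the wrist's pose just before it. There is no depth.
- bot.hand_in(): hands the job in; it is judged then, once.
The state is a dict: "time_s": time; "joint_positions": joint angles; "qvel": joint speeds; "tau": joint torques, N m; "position": TCP position; "tcp_rot": TCP orientation; "force": force on the tool from outside, world axes, zero at the start; "moment": the same for the moment, N m; "opening": opening from 0.0 (shut) to 1.0 (fully open); "grasp_force": force on a finger pad.
Only numpy, scipy, OpenCV 4.12 (cv2) and the standard library are available. Lean on these libraries where they do the work, as an engineer would, in place of code of your own. Each camera call takes 0.05 s, during which the arm holds its last target. There are 200 camera calls.

TASK

Pair the repeater with the orange ring: press the blue button on top of the router all the way in for about a second and let it come back out, then point at the small dark sensor lens on top of the orange repeater with the fingers pointing down, fingertips 2 to 3 cm above it without touching it, keep still there for at least three seconds, and finish still pointing. Do not press the router's grey button, do not point at the green or black repeater, and do not touch, lift or shift any repeater or disturb the other things on the desk.

Things in the scene. Friction and masses are not known exactly. Their poses are not given: they have to be found in the camera images.
- router: white upright router fixed to the desk, 232 mm wide (its y) including the foot, 60 mm deep (its x) at the foot and 46 mm above, 170 mm tall; sockets on its +x side; the two round buttons stand on its top edge. Origin at the centre of its underside, z up; it stands at varying places and yaw.
- pair_button (a joint): travel of the router's blue push button (22 mm diameter), which points up: 0 = out, 0.006 m = fully in; springs back when released; about 4 N presses it fully in.
- pair_button_top (a point): centre of the top face of the blue button: 192 mm above the desk when out, moving down with the button. It stands 10 mm proud of a white round collar 38 mm wide and 12 mm high (4 mm proud when fully in). On the router's top edge, 45 mm from the router's middle towards the router's -y.
- power_button (a joint): travel of the router's grey push button, same size and spring, to be left alone: 0 = out, 0.006 m = fully in.
- power_button_top (a point): centre of the top face of the grey button, 192 mm above the desk, in a like collar, 45 mm from the router's middle towards its +y, so 90 mm from the blue one.
- repeater_orange: loose round white mesh repeater (puck), 64 mm diameter, 45 mm tall, 0.1 to 0.25 kg, with a flat orange ring (54 mm outside diameter) on its top and a thin band of the same colour round its foot. Origin at the centre of its underside, z up.
- repeater_green: loose round white mesh repeater (puck), 64 mm diameter, 45 mm tall, 0.1 to 0.25 kg, with a flat green ring (54 mm outside diameter) on its top and a thin band of the same colour round its foot. Origin at the centre of its underside, z up.
- repeater_black: loose round white mesh repeater (puck), 64 mm diameter, 45 mm tall, 0.1 to 0.25 kg, with a flat black ring (54 mm outside diameter) on its top and a thin band of the same colour round its foot. Origin at the centre of its underside, z up.
- repeater_orange_lens (a point): centre of the top of the orange repeater's round dark touchless sensor lens (15 mm diameter, in a 26 mm white disc in the middle of the top face, 45 mm above the table). z up.
- repeater_green_lens (a point): centre of the top of the green repeater's round dark touchless sensor lens (15 mm diameter, in a 26 mm white disc in the middle of the top face, 45 mm above the table). z up.
- repeater_black_lens (a point): centre of the top of the black repeater's round dark touchless sensor lens (15 mm diameter, in a 26 mm white disc in the middle of the top face, 45 mm above the table). z up.
- adapter: loose black plug-in power adapter lying flat, 62 x 42 x 30 mm, its metal blades along its +x reaching 47 mm from the origin. Origin at the centre of its underside.
- splitter: loose grey phone-socket splitter, 45 x 30 x 22 mm. Origin at the centre of its underside.
- screwdriver: loose screwdriver, 160 mm long, lying along its x, handle to -x. Origin near its middle, on the desk.
- mug: loose blue mug, 80 mm diameter, 92 mm tall, handle at its +y. Origin at the centre of its underside.
- pen_pot: loose empty black pen pot, 72 mm diameter at the rim, 95 mm tall. Origin at the centre of its underside.

How it is judged:
By the outcome, as a careful person would: the job done as asked, in the order asked, and still so for the second after the job is handed in, with the robot touching nothing.
It also fails if it takes over 48 s, if anything falls off the work surface, if the arm or the gripper's body presses on something with over 40 N, if the wrist force passes 120 N, or if a joint passes its speed limit or range.

## Working session

There is one attempt and no reset: what is moved stays moved. The work goes in short steps, Python scripts to look and compute and a shell command to move; the robot and the scene stay as the last step left them, time stands still between calls to the robot, and variables do not carry over. Pictures are saved under pics/ and viewed, at most 10 in all, crops included, and the job is handed in when it is done.

```bash
mkdir -p pics; cat > h.py <<'E'
import numpy as np,cv2
from rig import readout,cams,bot
def cap(n,f):
    s=readout.read_state();c=cams.capture(n);cv2.imwrite('pics/'+f,c['image'])
    K=np.array(c['intrinsics'])
    if n=='wrist':
        T=np.array(c['tool_from_camera']);R0=np.array(s['tcp_rot']);p=np.array(s['position'])
        R=R0@T[:3,:3];t=R0@T[:3,3]+p
    else: R=np.array(c['rotation']);t=np.array(c['xyz'])
    np.savez('pics/'+f+'.npz',K=K,R=R,t=t)
def pt(f,u,v,z):
    d=np.load('pics/'+f+'.npz');r=d['R']@np.linalg.inv(d['K'])@[u,v,1.]
    return d['t']+r*(z-d['t'][2])/r[2]
E
python3 - <<'E'
from h import *
cap('top','t1.png');cap('scene','s1.png');s=readout.read_state();print(s['time_s'],s['position'],s['tcp_rot'],s['force'])
for f in('t1.png','s1.png'):print(np.load('pics/'+f+'.npz')['t'])
E
```

```text
0.1 [0.23711792 0.57758244 0.24036604] [[-9.24999119e-01  3.79967806e-01 -1.04746191e-03]
 [ 3.79969105e-01  9.24997655e-01 -1.67845185e-03]
 [ 3.31142143e-04 -1.95056965e-03 -9.99998043e-01]] [ 0.0418044   1.03513516 -0.38883789]
[ 0.29246892 -0.01970085  1.51683216]
[ 1.09748681 -0.74275447  0.9017252 ]
```

View pics/t1.png

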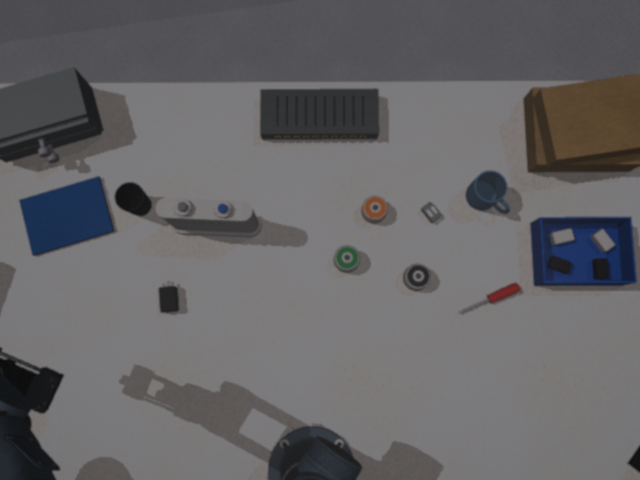

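View pics/s1.png

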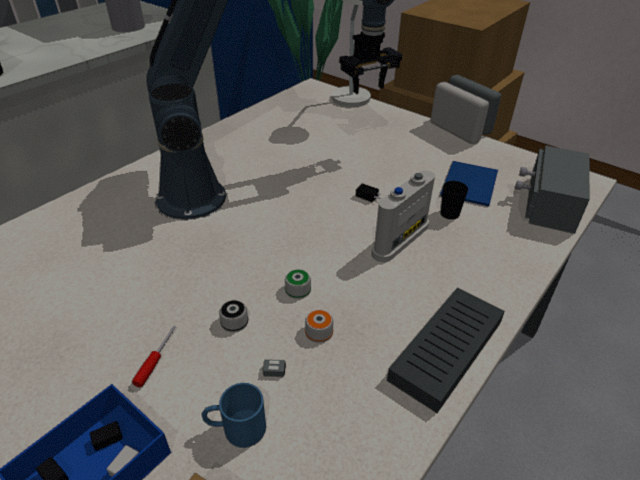

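The top view shows the blue button at about (224,209), grey at (184,208) and the orange lens at about (375,208). In the scene view blue is at (398,191) and the orange lens at (319,319).

```bash
python3 - <<'E'
from h import *
for n,f,u,v,z in [('blue','t1.png',224,209,.192),('grey','t1.png',184,207,.192),('or','t1.png',375,208.5,.045),('gr','t1.png',347,258,.045),('blueS','s1.png',398.5,189,.192),('greyS','s1.png',418,176,.192),('orS','s1.png',319.5,319,.045)]:print(n,pt(f,u,v,z).round(4))
E
```

```text
blue [0.5923 0.1921 0.192 ]
grey [0.597  0.2812 0.192 ]
or [ 0.6259 -0.1562  0.045 ]
gr [ 0.5031 -0.0863  0.045 ]
blueS [0.5959 0.1987 0.192 ]
greyS [0.6028 0.2817 0.192 ]
orS [ 0.6317 -0.1551  0.045 ]
```

```bash
python3 -m inch '[[3,-3,2,0,0],[6,-6,4,0,0],[9,-9,6,0,0],[12,-12,8,0,0],[15,-15,8,0,0],[18,-18,8,0,0],[21,-21,8,0,0],[24,-24,8,0,0],[27,-27,8,0,0],[28,-30,8,0,0]]'
```

```text
time_s: 0.93
position: [0.514, 0.2872, 0.3209]
tcp_rot: [[-0.925, 0.38, 0.001], [0.38, 0.925, 0.001], [-0.001, 0.001, -1.0]]
force: [0.0, 0.3, 0.2]
opening: 0.324
grasp_force: 0.0
```

```bash
python3 -m inch '[[2,-3,0,0,0],[4,-6,0,0,0],[5.5,-8.4,0,0,0],[5.5,-8.4,0,0,0],[5.5,-8.4,0,0,0],[5.5,-8.4,0,0,0],[5.5,-8.4,0,0,0],[5.5,-8.4,0,0,0]]'; python3 -c "
from h import *
cap('wrist','w1.png');s=readout.read_state();print(s['position'],s['force'],s['opening'])
d=np.load('pics/w1.png.npz');print(d['t'])"
```

```text
time_s: 1.6
position: [0.5657, 0.2056, 0.3212]
tcp_rot: [[-0.926, 0.378, -0.001], [0.378, 0.926, 0.0], [0.001, -0.0, -1.0]]
force: [0.3, 0.6, 0.5]
opening: 0.007
grasp_force: 0.0
[0.56585562 0.20557827 0.32127307] [0.27722553 0.42684474 0.06947085] 0.007845339376971232
[0.49462935 0.23422188 0.46529863]
```

View pics/w1.png

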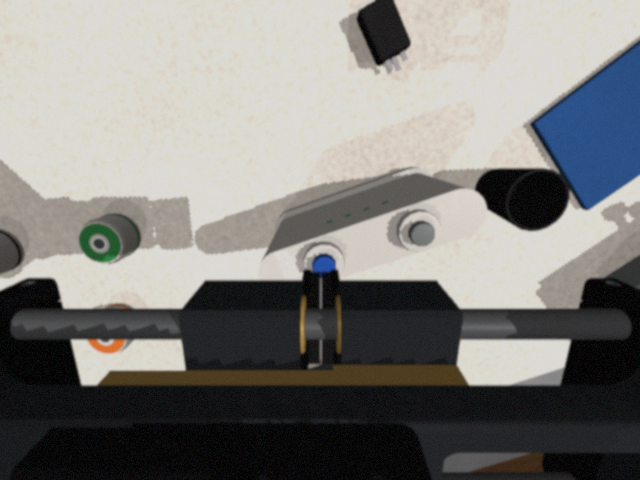

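The wrist view shows the grey button top at about (423,234), and the blue one, partly hidden by the fingertips, centred at about (323,264).

```bash
python3 -c "
from h import *
b=pt('w1.png',323,264,.192);g=pt('w1.png',423,234,.192);print(b,g,np.linalg.norm(b-g));print((b-readout.read_state()['position'])*100)"
```

```text
[0.59145028 0.19698497 0.192     ] [0.59851077 0.28635076 0.192     ] 0.08964427367874231
[  2.55946635  -0.85932988 -12.92730655]
```

```bash
python3 -m inch '[[2.6,-1,-1,0,0],[2.6,-1,-4,0,0],[2.6,-1,-7,0,0],[2.6,-1,-9,0,0],[2.6,-1,-10,0,0],[2.6,-1,-10.5,0,0],[2.6,-1,-10.8,0,0],[2.6,-1,-11.1,0,0],[2.6,-1,-11.3,0,0],[2.6,-1,-11.3,0,0]]'
```

```text
time_s: 2.48
position: [0.5935, 0.1948, 0.2095]
tcp_rot: [[-0.925, 0.38, 0.003], [0.38, 0.925, 0.001], [-0.002, 0.002, -1.0]]
force: [0.5, 0.4, 2.8]
opening: 0.009
grasp_force: 0.9
```

```bash
python3 -m inch '[[0,0,-0.2,0,0],[0,0,-0.4,0,0],[0,0,-0.5,0,0],[0,0,-0.6,0,0],[0,0,-0.6,0,0]]'
```

```text
time_s: 2.9
position: [0.5935, 0.1948, 0.205]
tcp_rot: [[-0.925, 0.38, 0.003], [0.38, 0.925, 0.001], [-0.003, 0.002, -1.0]]
force: [-2.8, 1.4, 11.8]
opening: 0.009
grasp_force: 5.9
```

Fully in (tip at 0.186 m, force well above 4 N). Hold, then release.

```bash
python3 -m inch '[[0,0,0,0,0],[0,0,0,0,0],[0,0,0,0,0],[0,0,0,0,0],[0,0,0,0,0],[0,0,0,0,0],[0,0,0,0,0],[0,0,0,0,0],[0,0,0,0,0],[0,0,0,0,0]]'; python3 -m inch '[[0,0,0.5,0,0],[0,0,1.5,0,0],[0,0,4,0,0],[0,0,7,0,0],[0,0,7,0,0]]'
```

```text
time_s: 3.73
position: [0.5935, 0.1948, 0.205]
tcp_rot: [[-0.925, 0.38, 0.003], [0.38, 0.925, 0.001], [-0.003, 0.002, -1.0]]
force: [-2.2, 1.6, 12.1]
opening: 0.007
grasp_force: 5.8
time_s: 4.15
position: [0.5957, 0.1945, 0.2783]
tcp_rot: [[-0.925, 0.38, 0.011], [0.38, 0.925, 0.001], [-0.009, 0.005, -1.0]]
force: [1.7, -0.1, 1.3]
opening: 0.006
grasp_force: 0.0
```

```bash
python3 -m inch '[[0.6,-3.5,0,0,0],[1.2,-7,0,0,0],[1.8,-10.5,0,0,0],[2.4,-14,0,0,0],[3,-17.5,-1,0,0],[3.6,-21,-2,0,0],[4.2,-24.5,-4,0,0],[5,-28,-5,0,0],[5.5,-30.5,-5,0,0],[5.5,-30.5,-5,0,0]]';python3 -m inch '[[0,0,0,0,0],[0,0,0,0,0],[0,0,0,0,0],[0,0,0,0,0]]'; python3 -c "
from h import *
cap('wrist','w2.png');cap('scene','s2.png');s=readout.read_state();print(s['position'])
i=cv2.imread('pics/s2.png')[150:350,230:480];cv2.imwrite('pics/s2c.png',cv2.resize(i,None,fx=3,fy=3))"
```

```text
time_s: 4.98
position: [0.648, -0.1169, 0.2207]
tcp_rot: [[-0.923, 0.385, -0.001], [0.385, 0.923, -0.003], [-0.0, -0.003, -1.0]]
force: [-0.1, -0.4, -0.3]
opening: 0.005
grasp_force: 0.0
time_s: 5.32
position: [0.6474, -0.1092, 0.2226]
tcp_rot: [[-0.926, 0.378, -0.0], [0.378, 0.926, 0.0], [0.0, 0.0, -1.0]]
force: [-0.4, 0.9, 0.4]
opening: 0.007
grasp_force: 0.0
[ 0.64760576 -0.10937076  0.22265504]
```

View pics/w2.png

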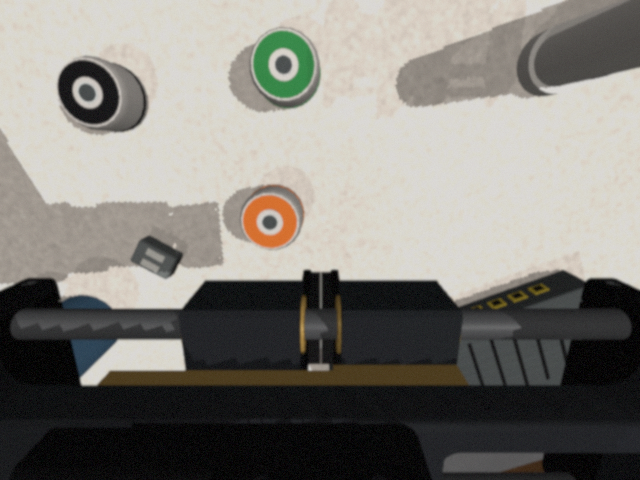

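View pics/s2c.png

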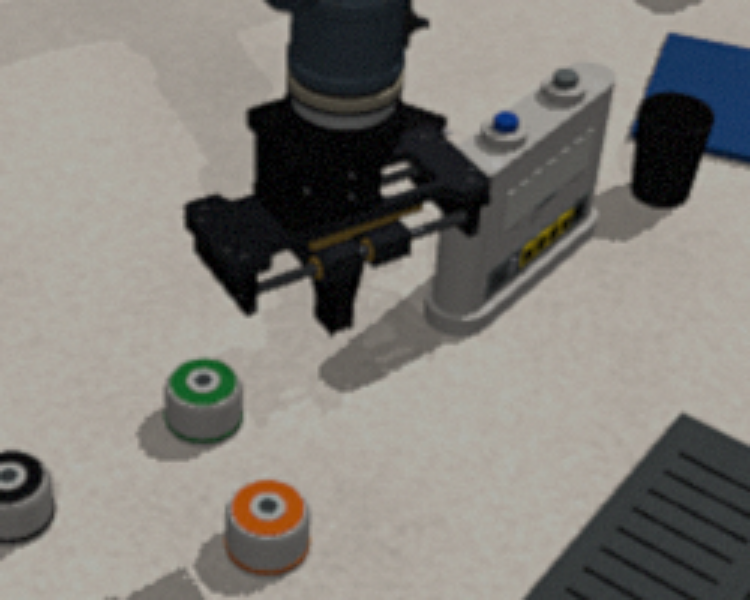

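The blue button is back out (both buttons stand proud at (505,122) and (565,78) in the crop). The wrist view shows the orange lens at (270,222), with all three pucks undisturbed.

```bash
python3 -c "
from h import *
b=pt('w2.png',270,222,.045);g=pt('w2.png',284,65,.045);print(b,g);print((b+[0,0,.025+.019]-readout.read_state()['position'])*100)"
```

```text
[ 0.62910318 -0.15641763  0.045     ] [ 0.50488897 -0.08586136  0.045     ]
[ -1.85025792  -4.70468705 -13.36550395]
```

```bash
python3 -m inch '[[-1,-2.5,0,0,0],[-1.9,-4.7,0,0,0],[-1.9,-4.7,-2.5,0,0],[-1.9,-4.7,-5,0,0],[-1.9,-4.7,-7.5,0,0],[-1.9,-4.7,-10,0,0],[-1.9,-4.7,-11.5,0,0],[-1.9,-4.7,-12.5,0,0],[-1.9,-4.7,-13,0,0],[-1.9,-4.7,-13.4,0,0]]';python3 -m inch '[[0,0,0,0,0],[0,0,0,0,0],[0,0,0,0,0],[0,0,0,0,0],[0,0,0,0,0]]'; python3 -c "
from h import *
cap('wrist','w3.png');cap('scene','s3.png');s=readout.read_state();print(s['position'])
i=cv2.imread('pics/s3.png')[200:370,220:420];cv2.imwrite('pics/s3c.png',cv2.resize(i,None,fx=3.5,fy=3.5))"
```

```text
time_s: 6.25
position: [0.629, -0.1574, 0.0882]
tcp_rot: [[-0.925, 0.379, 0.0], [0.379, 0.925, -0.0], [-0.0, -0.0, -1.0]]
force: [-0.5, 0.3, -0.4]
opening: 0.005
grasp_force: 0.0
time_s: 6.67
position: [0.6291, -0.1578, 0.0891]
tcp_rot: [[-0.925, 0.38, 0.001], [0.38, 0.925, -0.001], [-0.001, -0.0, -1.0]]
force: [0.0, -0.0, -0.2]
opening: 0.01
grasp_force: 0.0
[ 0.62888673 -0.15781367  0.08873814]
```

View pics/s3c.png

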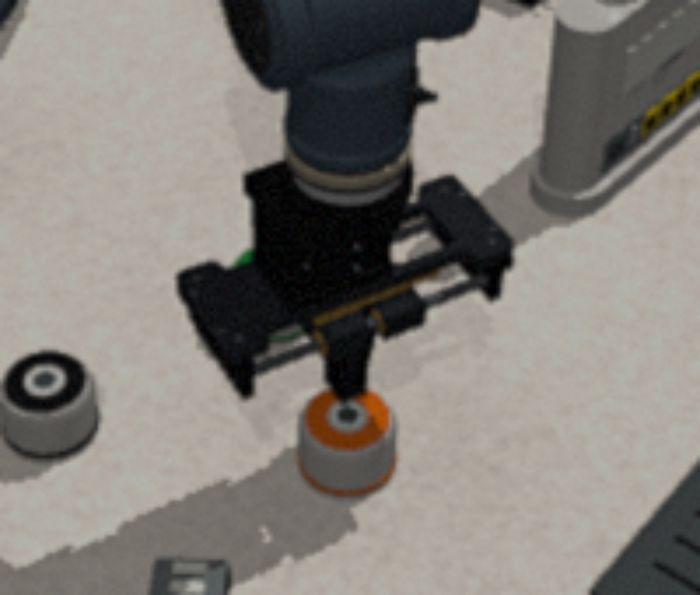

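View pics/w3.png

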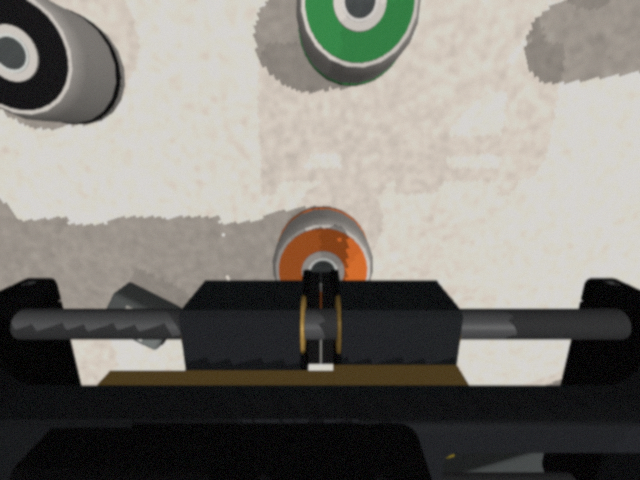

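The fingertips sit straight above the orange lens (lens just below the tip in the crop at (348,413); ring centred on the fingers at column ~322 in the wrist view), with nothing touched. Holding still.

```bash
for i in 1 2 3 4 5; do python3 -m inch '[[0,0,0,0,0],[0,0,0,0,0],[0,0,0,0,0],[0,0,0,0,0],[0,0,0,0,0],[0,0,0,0,0],[0,0,0,0,0],[0,0,0,0,0],[0,0,0,0,0],[0,0,0,0,0]]' | head -2; done; python3 -c "
from rig import bot
print(bot.hand_in())"
```

```text
time_s: 7.6
position: [0.6286, -0.1576, 0.0882]
time_s: 8.43
position: [0.6286, -0.1577, 0.0882]
time_s: 9.27
position: [0.6286, -0.1576, 0.0882]
time_s: 10.1
position: [0.6286, -0.1576, 0.0882]
time_s: 10.93
position: [0.6287, -0.1577, 0.0882]
the job is handed in; nothing more can be done
None
```

I pressed the blue button fully in for about a second and it came back out. The fingers then held still about 2.4 cm above the orange repeater's lens for over 4 s, and I handed the job in at about 11 s, still pointing; the hand-in gave no verdict.

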